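# Offer the oven flap up to its hinge and hold it for the pin

## Robot

A 6-joint arm with a two-finger parallel gripper is mounted at the origin on a cart in front of the work surface, level with it; the furniture and walls round the work are solid. World frame = base frame: x ahead of the robot, y to its left, z up, the work surface at z = 0. Lengths are in m, angles in rad, forces in N, time in s.
With the tool pointing down it reaches from about 0.3 to 0.75 m from the base axis. Payload 8.5 kg.
Tool frame: the origin (TCP) lies between the finger pads, 19 mm behind the fingertips; this is the grasp point; z points along the fingers, y is the line along which they close (so a half turn about z gives the same grasp; the last joint's range is limited). The gripper opens to 88 mm and grips with 3 to 60 N. Pads are 18 mm wide; open, the fingers measure 123 mm over their backs; the gripper's body (75 mm by 187 mm) begins 45 mm behind the grasp point.
Start: joints at [1.083, 0.381, 1.297, -0, 1.464, -0.215], TCP at [0.148, 0.53, 0.257] pointing down, gripper open.
Joint ranges: [-3.11, 3.11], [-0.89, 2.33], [0.22, 2.48], [-1.42, 4.56], [0.17, 2.85], [-2.88, 2.88]. Speed limits (rad/s): [2.39, 2.39, 3.14, 3.14, 3.14, 3.14].

## Interface

Orientations are given as a unit quaternion [w, x, y, z].
In Python, from rig import telemetry, camera, camera_info, ticket, cut_out gives the robot as it stands.
- The arm moves only by the tool step_arm, never from a script. Its argument "targets" is a list of rows, each a list of 3 entries, a list of its own where there are three numbers: the shift along the tool's x, y, z in units of 120 mm (1.0 is 120 mm), then the turn about the tool's z in units of 45 degrees (1.0 is 45 degrees), then the opening, from 0 (shut) to 1 (fully open). In form: [[[x, y, z], twist, grip], ...]. A call has 1 to 12 rows; each row is the pose to reach, as a shift and turn from the pose commanded when the call began, along the tool's axes at that moment; what a row does not reach only later rows make up. A row lasts 1/10 s, in which the tool goes at most 50 mm and 8.59 degrees, less where a joint would pass 70% of its speed; a pose out of reach is approached as far as the arm can. A call with a number of a shift or a turn outside -1 to 1 is refused whole. A call with a gripper value outside its range is refused whole. The fingers move at their own pace and stop on an object; the grip force is fixed at half the most. Time passes only in rows, so rows that repeat a pose let the fingers close. It gives the time, the measured TCP pose, the force, the opening and the grip force at its end, in the units of the state.
- telemetry.read_state(): the state, without advancing time (a new reading comes with each control period).
- camera(name): name is "side" or "top"; returns the picture (384x512x3 uint8, blue, green, red); there is no depth.
- camera_info(name): a dict with "fx", "fy", "cx", "cy" (pixels), "distortion" ([k1, k2, p1, p2, k3] as OpenCV has them; the pictures are not rectified), "rvec" (rotation vector, rad) and "tvec" (3), from world to camera coordinates, as OpenCV has them. Camera axes: x right, y down, z forward; pixel columns grow to the right and rows downward; lengths in m; the calibration is good to about 2 mm. A picture is of the moment at which its call begins. camera_info takes no time and is no camera call.
- ticket.job_done(): hands the job in; it is judged then, once.
Trained networks look in the newest picture that a camera, given by its name, has taken for a name from the list of things; names that differ only in an ending like _2 or _b are one class to them, and where a whole thing is asked for, a point or a joint stands for the part that bears it (a point fixed in the world has none). Each returns a list of dicts, best first, with "score" (0 to 1); they miss things now and then, are a little off and sometimes report something else, mostly with a low value. They report only what shows in the picture. A call takes as long as a camera call.
- cut_out(thing, camera): "pixels" (384x512 bool, what is visible of it) and "extent" ([left, top, right, bottom] in pixels, round what is visible of it).
The state is a dict: "time": time; "qpos": joint angles; "dq": joint speeds; "joint_torque": joint torques, N m; "position": TCP position; "orientation": TCP orientation; "force": force on the tool from outside, world axes, zero at the start; "moment": the same for the moment, N m; "opening": finger opening in m; "grasp_force": force on a finger pad.
Only numpy, scipy, OpenCV 4.12 (cv2) and the standard library are available. Lean on these libraries where they do the work, as an engineer would, in place of code of your own. Each camera call takes 0.05 s, during which the arm holds its last target. There are 200 camera calls.

## Task

The flap of the little annealing oven on the bench is off because its hinge pin is being replaced. Pick the flap up by its wooden handle and, level and standing straight out from the oven's front, bring its two hinge knuckles in between the three knuckles above the oven's mouth until all five holes line up in one straight bore that the pin can slide through; do not force the hinge and leave the other things on the bench where they are. Finish while still holding the flap steady in that position by its handle: do not let go, somebody else puts the pin in.

Things in the scene. Friction and masses are not known exactly. Their poses are not given: they have to be found in the camera images.
- flap: loose flap, lying flat, outer face and handle up: dark enamelled sheet 110 (x) x 170 (y) mm on a white fibre pad 95 x 150 x 10 mm, 0.22 to 0.42 kg. Origin: underside of the pad, straight below the handle's middle and within 5 mm in plan of the centre of mass. +x points to the hinge edge, +z up out of the outer face; the sheet's top is at z = 13 mm
- flap_handle (a point): middle of the flap's wooden handle bar, 40 mm above the flap's origin. The bar is 14 mm wide (x), 70 mm long (y), 24 mm high (28 to 52 mm above the pad's underside), flat-sided, on two posts; free space under and all round it
- flap_hinge (a point): middle of the flap's hinge axis: x 65, y 0, z 11.5 mm from the flap's origin, axes as the flap's, the axis along y. Two steel knuckles sit on the axis, at y = +20 and -20 mm: tubes of 16 mm outside and 9 mm bore, 19 mm long, ends chamfered
- flap_hinge_left (a point): point on the flap's hinge axis 48 mm from flap_hinge towards +y
- flap_hinge_right (a point): point on the flap's hinge axis 48 mm from flap_hinge towards -y
- oven: small annealing oven, does not move: dark box 160 deep (x), 210 wide (y), 170 mm high, grey front plate with a mouth 130 x 75 mm, black controller box with a knob on its -y side (30 mm wide), a 10 mm high cap on the roof. Origin on the bench under its centre. The front faces its own -x, so +x points into the oven. A steel hinge leaf is screwed on above the mouth
- oven_hinge (a point): middle of the oven's hinge axis (along its y; axes as the oven's), in its middle knuckle: 145 mm above the bench, 11 mm in front of the front plate. Three knuckles, 16 mm outside, 9 mm bore, 16 mm long, at y = +40, 0, -40 mm: the two gaps between are 24 mm wide, open in front and above. A flap knuckle touches the leaf behind when 1 mm past the axis; nothing carries it from below
- oven_hinge_left (a point): point on the oven's hinge axis 48 mm from oven_hinge towards +y; flap_hinge_left belongs here
- oven_hinge_right (a point): point on the oven's hinge axis 48 mm from oven_hinge towards -y; flap_hinge_right belongs here
- hinge_pin: the new hinge pin, a steel rod of 5.5 mm, 110 mm long with a short bent end, lying on the oven's roof; to be left alone
- mug: white mug, 95 mm high; bystander
- release_bottle: white squeeze bottle with a red nozzle, 157 mm high, 48 mm wide; bystander
- mashers: flat-jaw pliers with blue handles, 168 mm long, lying; bystander
- frit_tin_2: open round tin of blue frit, 48 mm wide, 28 mm high; bystander
- frit_tin_3: closed round tin, 50 mm wide, 24 mm high; bystander
- brass_caliper: brass slide gauge, 119 mm long, 10 mm high, lying; bystander

How it is judged:
On the way:
1. the flap is lifted clear of the bench in the gripper (height (world z) of flap above 0.06 m and contact force between the fingers and flap above 1 N), for 0.2 s.
At the end, for the whole second after the job is handed in: Still held by its handle, level within 0.15 rad and at rest, the flap has its hinge axis on the oven's: at both ends within 2.5 mm fore and aft, 2.5 mm in height and 3.5 mm lengthwise, pressing on the oven with under 30 N; TCP within 45 mm of the handle's middle (x of flap_hinge_left in the frame of oven_hinge_left between -0.0025 and 0.0025 m and z of flap_hinge_left in the frame of oven_hinge_left between -0.0025 and 0.0025 m and y of flap_hinge_left in the frame of oven_hinge_left between -0.0035 and 0.0035 m and x of flap_hinge_right in the frame of oven_hinge_right between -0.0025 and 0.0025 m and z of flap_hinge_right in the frame of oven_hinge_right between -0.0025 and 0.0025 m and y of flap_hinge_right in the frame of oven_hinge_right between -0.0035 and 0.0035 m and angle between flap's own z axis and vertical below 0.15 rad and contact force between the fingers and flap above 1 N and distance between the grasp point and flap_handle below 0.045 m and linear speed of flap below 0.02 m/s and contact force between flap and oven below 30 N); the arm keeps its last pose, push and grip.
It fails at once if the hinge is forced: the flap is pushed against the oven with more than 40 N (contact force between flap and oven above 40 N).
It fails at once if the pin or a bystander (mug, squeeze bottle, pliers, frit tins, slide gauge) is shifted by more than 30 mm (distance of any of mug, release_bottle, mashers, frit_tin_2, frit_tin_3, brass_caliper, hinge_pin from where it was at the start of the episode above 0.03 m).
It also fails if it takes over 51 s, if anything falls off the work surface, if the arm or the gripper's body presses on something with over 40 N, if the wrist force passes 120 N, or if a joint passes its speed limit or range.

## Working session

There is one attempt and no reset: what is moved stays moved. The work goes in short steps, Python scripts to look and compute and a tool call to move; the robot and the scene stay as the last step left them, time stands still between calls to the robot, and variables do not carry over. Pictures are saved under pics/ and viewed, at most 10 in all, crops included, and the job is handed in when it is done.

Besides the shell and the picture viewer there is one more tool, called after "Call:" as name([rows], argument=value, ...), one row to a line, values as JSON. step_arm: Moves the arm, as the interface text tells. Shifts and turns lie within -1 to 1; 1 stands for 120 mm of shift or 45 degrees of turn. Its arguments: {"type":"object","properties":{"targets":{"type":"array"}},"required":["targets"]}

```bash
mkdir -p pics; cat > h.py <<'E'
import numpy as np, cv2
from rig import telemetry, camera, camera_info, ticket, cut_out
from scipy.spatial.transform import Rotation as R
def cam(n):
    i=camera_info(n);K=np.array([[i['fx'],0,i['cx']],[0,i['fy'],i['cy']],[0,0,1.]])
    return K,np.array(i['distortion'],float),np.array(i['rvec'],float),np.array(i['tvec'],float)
def proj(n,P):
    K,d,r,t=cam(n);return cv2.projectPoints(np.array(P,float).reshape(-1,1,3),r,t,K,d)[0][:,0]
def back(n,uv,z):
    K,d,r,t=cam(n);u=cv2.undistortPoints(np.array(uv,float).reshape(-1,1,2),K,d)[:,0]
    Rm=cv2.Rodrigues(r)[0];c=-Rm.T@t;D=np.c_[u,np.ones(len(u))]@Rm
    return c+D*((z-c[2])/D[:,2])[:,None]
def st():
    s=telemetry.read_state();q=s['orientation'];return s,R.from_quat([q[1],q[2],q[3],q[0]])
E
python3 - <<'E'
from h import *
for n in('side','top'):
    im=camera(n);cv2.imwrite(f'pics/{n}0.png',cv2.resize(im,(800,600),interpolation=cv2.INTER_CUBIC))
    K,d,r,t=cam(n);print(n,K[0,0],K[1,1],d,-cv2.Rodrigues(r)[0].T@t)
    for th in('flap','flap_handle','oven','hinge_pin'):
        for o in cut_out(th,n)[:2]:print(th,o['score'],o['extent'],o['pixels'].sum())
s,r=st();print(s,r.as_matrix())
E
```

```text
side 392.7408279999528 392.7408279999528 [-0.05142214  0.          0.          0.          0.        ] [ 0.18957429 -1.08494735  0.52201363]
flap 0.82 [246.7, 226.5, 306.8, 265.7] 1403
flap_handle 0.7 [226.3, 246.8, 248.8, 318.7] 1399
flap_handle 0.58 [247.8, 229.9, 305.2, 265.8] 1406
oven 0.7 [252.8, 145.0, 326.7, 206.9] 3717
top 461.1280658353982 461.1280658353982 [-0.02515079  0.          0.          0.          0.        ] [ 0.46402735 -0.03403244  1.51737749]
flap 0.85 [268.0, 181.3, 320.3, 219.7] 1818
flap 0.7 [339.0, 137.7, 352.4, 148.7] 203
flap_handle 0.84 [268.1, 182.6, 319.5, 221.8] 1868
flap_handle 0.22 [199.4, 216.0, 230.8, 223.5] 94
oven 0.93 [125.2, 104.7, 223.4, 185.6] 4579
oven 0.32 [196.8, 213.5, 232.9, 234.0] 159
{'time': 0.5, 'qpos': array([ 1.08270353e+00,  3.80634126e-01,  1.29744331e+00,  1.09444437e-05,
        1.46361837e+00, -2.15254829e-01]), 'dq': array([-0.00055313, -0.00278703, -0.0009437 ,  0.00072622, -0.00167114,
       -0.0010352 ]), 'joint_torque': array([-2.05211232e-03, -4.37516677e+01, -2.24612457e+01,  7.13054440e-02,
        3.15706758e-02, -1.16787152e-05]), 'position': array([0.14816615, 0.52963267, 0.25741544]), 'orientation': array([-2.28743967e-05,  1.35996829e-01,  9.90709271e-01, -4.65458511e-05]), 'force': array([-0.05674988, -0.23629473, -0.28247529]), 'moment': array([-0.00470309,  0.0445272 ,  0.0359266 ]), 'grasp_force': 0.0, 'opening': 0.08786963404458224} [[-9.63009724e-01  2.69466637e-01 -5.79839301e-05]
 [ 2.69466642e-01  9.63009720e-01 -8.60051216e-05]
 [ 3.26635774e-05 -9.84485033e-05 -9.99999995e-01]]
```

View pics/side0.png

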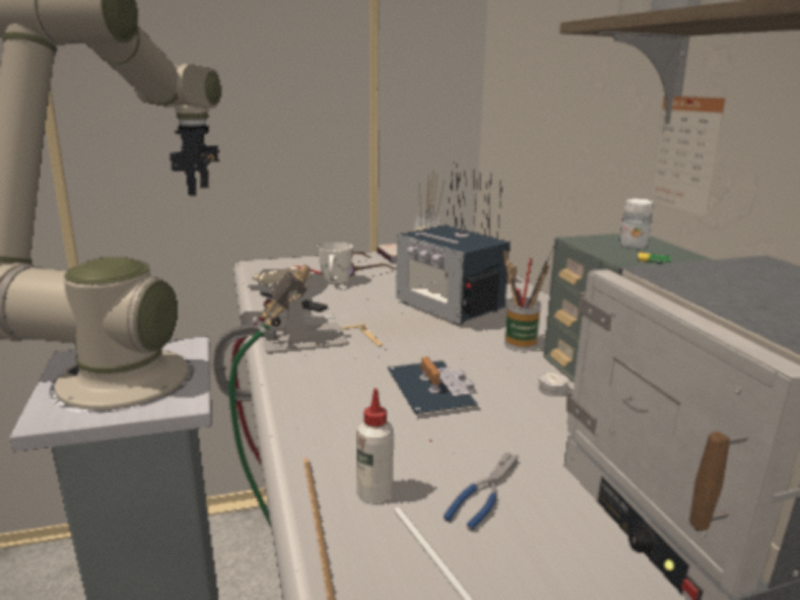

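View pics/top0.png

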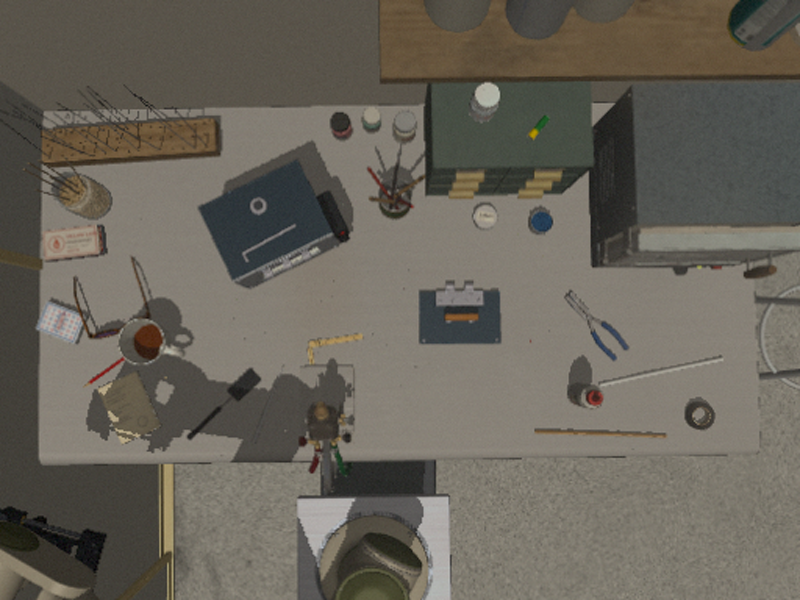

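The side view shows the flap at (430,387), handle up, and the oven at (450,270) with its hinge on its front. In the top view the flap is at (460,315) with its knuckles facing up (world +x). The oven is at (275,222), with its front facing down and to the right. Next I'll zoom in on both for precise edges.

```bash
python3 - <<'E'
from h import *
im=camera('top');np.save('top.npy',im);np.save('side.npy',camera('side'))
a=im[95:190,120:230];cv2.imwrite('pics/ovent.png',cv2.resize(a,None,fx=6,fy=6,interpolation=cv2.INTER_CUBIC))
a=im[175:225,262:325];b=cv2.resize(a,None,fx=8,fy=8,interpolation=cv2.INTER_CUBIC);cv2.imwrite('pics/flapt.png',cv2.convertScaleAbs(b,alpha=1.3,beta=15))
E
```

```text
(no output)
```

View pics/ovent.png

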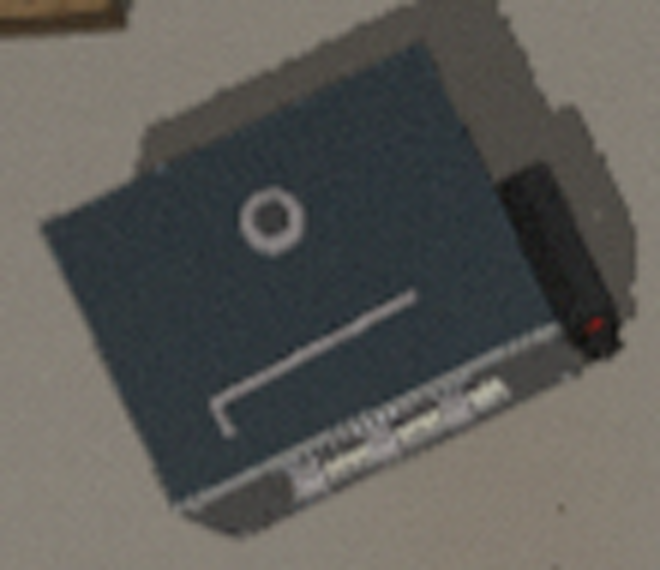

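View pics/flapt.png

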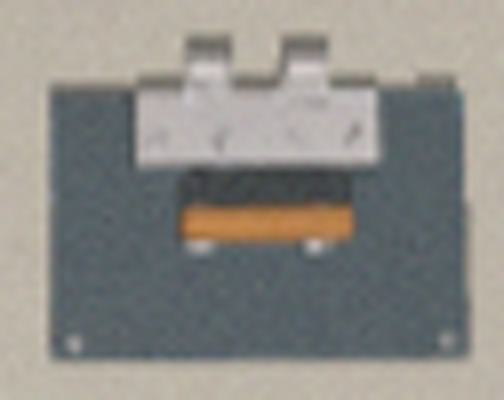

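The oven crop shows the roof corners at (42,227), (425,42), (560,325) and (175,508), with light knuckles near (310,480), (380,445) and (455,405). In the flap crop the handle top is centred at (268,224), with knuckles at x≈209 and 305 and the hinge edge towards world +x. I'll fit these models with subpixel edges.

```bash
cat > fit.py <<'E'
from h import *
from scipy.ndimage import map_coordinates, gaussian_filter
from scipy.optimize import least_squares
def T(p,L): # p=x,y,yaw
    L=np.array(L,float);c,s=np.cos(p[2]),np.sin(p[2])
    return np.c_[p[0]+c*L[:,0]-s*L[:,1],p[1]+s*L[:,0]+c*L[:,1],L[:,2]]
def fit(n,im,p,segs,rng=3,it=8):
    g=gaussian_filter(im.astype(float).sum(2),0.6)
    pts=[];nb=[]
    for a,b in segs:
        a,b=np.array(a,float),np.array(b,float)
        for t in np.linspace(.08,.92,30):
            pts.append(a+t*(b-a));nb.append(a+(t+.02)*(b-a))
    pts=np.array(pts);nb=np.array(nb);o=np.arange(-rng,rng+.01,.1)
    for k in range(it):
        u=proj(n,T(p,pts));v=proj(n,T(p,nb))-u;v/=np.linalg.norm(v,axis=1)[:,None];N=np.c_[-v[:,1],v[:,0]]
        S=u[:,None]+o[None,:,None]*N[:,None]
        I=map_coordinates(g,[S[...,1],S[...,0]],order=3)
        G=np.abs(np.gradient(I,axis=1));e=o[G.argmax(1)]
        tgt=u+e[:,None]*N
        f=lambda q:((proj(n,T(q,pts))-tgt)*N).sum(1)
        r=least_squares(f,p,loss='soft_l1',f_scale=.3,x_scale=[.01,.01,.1]);p=r.x
    res=f(p).reshape(len(segs),-1)
    return p,np.median(res,1)
E
python3 - <<'E'
from fit import *
im=np.load('top.npy')
un=lambda P,k,o:(np.array(P,float)+.5)/k-.5+np.array(o)
oc=back('top',un([(42,227),(425,42),(560,325),(175,508)],6,(120,95)),.17)
print(oc.round(4),[np.linalg.norm(oc[i]-oc[i-1]).round(4) for i in range(4)])
c=oc.mean(0);d=oc[1]-oc[2];yaw=np.arctan2(d[1],d[0]);print(c,yaw)
h=.08;w=.105;z=.17
C=[(-h,-w,z),(-h,w,z),(h,w,z),(h,-w,z)]
# back,left,right edges then with front
p,r=fit('top',im,[c[0],c[1],yaw],[(C[1],C[2]),(C[2],C[3]),(C[3],C[0])]);print('oven BLR',p,r)
p2,r2=fit('top',im,[c[0],c[1],yaw],[(C[1],C[2]),(C[2],C[3]),(C[3],C[0]),(C[0],C[1])]);print('oven all',p2,r2)
kn=T(p,[(-.091,y,.153) for y in(-.04,0,.04)]);print('knuckles crop px',((proj('top',kn)-[120,95]+.5)*6-.5).round(0))
ft=back('top',un([(50,88),(465,88),(468,355),(50,355)],8,(262,175)),.013)
hd=back('top',un([(268,224)],8,(262,175)),.052);print('sheet',ft.round(4),'handle',hd)
w=.035;z=.052;b=.007
H=[(b,w,z),(b,-w,z),(-b,-w,z),(-b,w,z)]
print('handle',fit('top',im,[hd[0,0],hd[0,1],0],[(H[0],H[1]),(H[2],H[3]),(H[1],H[2]),(H[3],H[0])],rng=1.5))
sc=ft.mean(0);w=.085;b=.055;z=.013
S=[(b,w,z),(b,-w,z),(-b,-w,z),(-b,w,z)]
print('sheet',fit('top',im,[sc[0],sc[1],0],[(S[1],S[2]),(S[2],S[3]),(S[3],S[0])],rng=2))
E
```

```text
[[0.7323 0.3187 0.17  ]
 [0.8216 0.1292 0.17  ]
 [0.6795 0.064  0.17  ]
 [0.5923 0.2534 0.17  ]] [np.float64(0.1545), np.float64(0.2095), np.float64(0.1563), np.float64(0.2085)]
[0.70643714 0.19132408 0.17      ] 0.43052242190515183
oven BLR [0.70592157 0.19173403 0.43299739] [-0.0074376  -0.02440469 -0.19584263]
oven all [0.70673645 0.19214981 0.42521304] [-0.05030405 -0.24997595 -0.09981053 -1.15214581]
knuckles crop px [[456. 411.]
 [383. 446.]
 [310. 481.]]
sheet [[ 0.5805 -0.1029  0.013 ]
 [ 0.5779 -0.2728  0.013 ]
 [ 0.4688 -0.2713  0.013 ]
 [ 0.4714 -0.1009  0.013 ]] handle [[ 0.52190392 -0.1868268   0.052     ]]
handle (array([ 0.5214241 , -0.18693998, -0.00448403]), array([-0.09309704, -0.50161848, -0.59995608, -0.60003638]))
sheet (array([ 0.52304752, -0.18654587, -0.0099872 ]), array([0.05327946, 0.00570493, 0.09826947]))
```

Call:
step_arm([
  [[-0.92,-0.98,0],0,1],
  [[-0.92,-0.98,0],0,1],
  [[-0.92,-0.98,0],0,1],
  [[-0.92,-0.98,0],0,1],
  [[-0.92,-0.98,0],0,1],
])

```text
time: 1.1
position: [0.2235, 0.3859, 0.2578]
orientation: [0.0, 0.137, 0.991, 0.0]
force: [-0.5, 0.1, 0.3]
opening: 0.0879
grasp_force: 0.0
```

Call:
step_arm([
  [[-0.92,-0.98,0],0,1],
  [[-0.92,-0.98,0],0,1],
  [[-0.92,-0.98,0],0,1],
  [[-0.92,-0.98,0],0,1],
  [[-0.92,-0.98,0],0,1],
])

```text
time: 1.6
position: [0.2983, 0.2436, 0.2576]
orientation: [0.0, 0.137, 0.991, 0.0]
force: [0.4, 0.1, -0.3]
opening: 0.0879
grasp_force: 0.0
```

Call:
step_arm([
  [[-0.92,-0.98,0],0,1],
  [[-0.92,-0.98,0],0,1],
  [[-0.92,-0.98,0],0,1],
  [[-0.92,-0.98,0],0,1],
  [[-0.92,-0.98,0],0,1],
])

```text
time: 2.1
position: [0.3729, 0.1011, 0.2573]
orientation: [-0.0, 0.137, 0.991, 0.0]
force: [0.2, 0.7, -0.2]
opening: 0.0882
grasp_force: 0.0
```

Call:
step_arm([
  [[-0.92,-0.98,0],0.83,1],
  [[-0.92,-0.98,0],0.83,1],
  [[-0.92,-0.98,0],0.83,1],
  [[-0.92,-0.98,0],0.83,1],
  [[-0.92,-0.98,0],0.83,1],
  [[-0.92,-0.98,0],0.83,1],
])

```text
time: 2.7
position: [0.447, -0.0401, 0.2572]
orientation: [-0.0, 0.445, 0.895, 0.0]
force: [-0.4, 0.5, -0.3]
opening: 0.0883
grasp_force: 0.0
```

```bash
cat >> h.py <<'E'
def move(pos,yaw):
    s,r=st();M=r.as_matrix();d=(np.array(pos)-s['position'])@M/.12
    y=np.arctan2(M[1,0],M[0,0]);print('shift',d.round(3),'turn',(((y-yaw+np.pi)%(2*np.pi)-np.pi)/(np.pi/4)).round(3),'yaw',y,'t',s['time'])
E
python3 -c "
from h import *
move([.5214,-.187,.12],np.pi/2-.007)"
```

```text
shift [-1.351 -0.245  1.142] turn 0.834 yaw 2.2189692923637008 t 2.7
```

Call:
step_arm([
  [[-0.95,-0.17,0.5],0.834,1],
  [[-0.95,-0.17,0.5],0.834,1],
  [[-0.95,-0.17,0.5],0.834,1],
  [[-0.95,-0.17,0.5],0.834,1],
  [[-0.95,-0.17,0.5],0.834,1],
  [[-0.95,-0.17,0.5],0.834,1],
  [[-0.95,-0.17,0.5],0.834,1],
])

```text
time: 3.4
position: [0.4994, -0.144, 0.1976]
orientation: [0.0, 0.709, 0.706, 0.0]
force: [0.7, 0.8, -0.0]
opening: 0.0883
grasp_force: 0.0
```

```bash
python3 -c "
from h import *
move([.5214,-.187,.09],np.pi/2-.007)"
```

```text
shift [-0.358  0.185  0.897] turn 0.004 yaw 1.5667455102347947 t 3.4
```

Call:
step_arm([
  [[-0.358,0.185,0.3],0.004,1],
  [[-0.358,0.185,0.6],0.004,1],
  [[-0.358,0.185,0.9],0.004,1],
  [[-0.358,0.185,0.9],0.004,1],
  [[-0.358,0.185,0.9],0.004,1],
])

```text
time: 3.9
position: [0.5213, -0.1882, 0.0904]
orientation: [0.0, 0.711, 0.704, 0.0]
force: [0.5, -0.2, 1.0]
opening: 0.0883
grasp_force: 0.0
```

```bash
python3 - <<'E'
from h import *
move([.5214,-.187,.044],np.pi/2-.007)
im=camera('top');cv2.imwrite('pics/g1.png',cv2.resize(im[150:240,240:345],None,fx=5,fy=5,interpolation=cv2.INTER_CUBIC))
E
```

```text
shift [0.01  0.001 0.387] turn -0.004 yaw 1.560721376928167 t 3.9
```

View pics/g1.png

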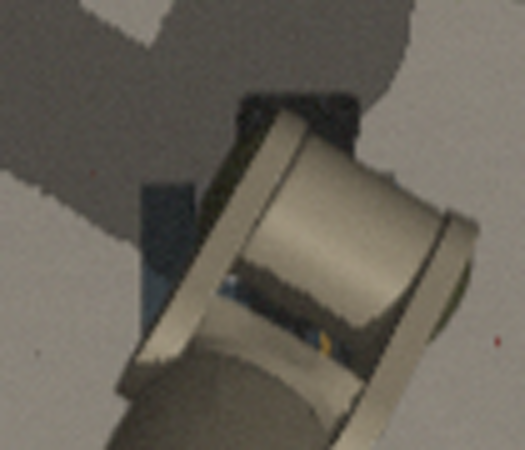

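The top view is blocked by the wrist. The gripper hangs over the flap as planned, with its body along world x at about (300,100). I'll descend and close.

Call:
step_arm([
  [[0,0,0.13],0,1],
  [[0,0,0.26],0,1],
  [[0,0,0.39],0,1],
  [[0,0,0.39],0,1],
  [[0,0,0.39],0,0.4],
  [[0,0,0.39],0,0.4],
  [[0,0,0.39],0,0.4],
  [[0,0,0.39],0,0.4],
])

```text
time: 4.75
position: [0.5211, -0.1889, 0.0433]
orientation: [0.001, 0.711, 0.703, 0.0]
force: [-0.2, -0.2, -0.2]
opening: 0.058
grasp_force: 0.0
```

Call:
step_arm([
  [[0,0,0],0,0.1],
  [[0,0,0],0,0],
  [[0,0,0],0,0],
  [[0,0,0],0,0],
  [[0,0,0],0,0],
  [[0,0,0],0,0],
])

```text
time: 5.35
position: [0.5208, -0.1888, 0.0426]
orientation: [-0.0, 0.711, 0.703, -0.0]
force: [-1.1, -0.4, -0.4]
opening: 0.0138
grasp_force: 30.0
```

Call:
step_arm([
  [[0,0,-0.05],0,0],
  [[0,0,-0.15],0,0],
  [[0,0,-0.3],0,0],
  [[0,0,-0.5],0,0],
  [[0,0,-0.7],0,0],
  [[0,0,-0.9],0,0],
  [[0,0,-1],0,0],
  [[0,0,-1],0,0],
  [[0,0,-1],0,0],
])

```text
time: 6.25
position: [0.5205, -0.1886, 0.162]
orientation: [-0.001, 0.711, 0.703, -0.0]
force: [-0.4, -0.5, -4.1]
opening: 0.0135
grasp_force: 30.0
```

```bash
python3 -c "
from h import *
print(st()[0]['force'],st()[0]['moment'])
move([.51,.101,.1761],np.pi/2+.433-.0114+.007)"
```

```text
[-0.4112741  -0.4747892  -4.13933555] [-0.03018689  0.08636208 -0.0079323 ]
shift [ 2.412 -0.117 -0.116] turn -0.561 yaw 1.5587578169279372 t 6.25
```

Call:
step_arm([
  [[0.1,0,0],0,0],
  [[0.25,0,-0.03],0,0],
  [[0.4,0,-0.06],0,0],
  [[0.55,0,-0.1],0,0],
  [[0.7,-0.04,-0.1],0,0],
  [[0.85,-0.06,-0.12],0,0],
  [[1,-0.1,-0.12],0,0],
])

```text
time: 6.95
position: [0.5098, -0.0667, 0.1769]
orientation: [-0.0, 0.711, 0.703, -0.0]
force: [0.7, 0.0, -4.3]
opening: 0.0135
grasp_force: 30.0
```

Call:
step_arm([
  [[0.15,0,0],-0.05,0],
  [[0.3,0,0],-0.12,0],
  [[0.45,0,0],-0.2,0],
  [[0.6,0,0],-0.28,0],
  [[0.75,0,0],-0.36,0],
  [[0.9,0,0],-0.44,0],
  [[1,0,0],-0.52,0],
  [[1,0,0],-0.567,0],
  [[1,0,0],-0.567,0],
])

```text
time: 7.85
position: [0.511, 0.0525, 0.1767]
orientation: [-0.0, 0.538, 0.843, -0.0]
force: [-1.2, -1.1, -3.5]
opening: 0.0133
grasp_force: 30.0
```

```bash
python3 -c "
from h import *
print(st()[0]['force'],st()[0]['moment'])
move([.51,.101,.1761],np.pi/2+.433)"
```

```text
[-1.24569364 -1.11606724 -3.50494932] [-0.04197151  0.04444804  0.00044061]
shift [0.37  0.163 0.005] turn 0.002 yaw 2.0055397381452758 t 7.85
```

Call:
step_arm([
  [[0.12,0.05,0],0,0],
  [[0.25,0.1,0],0,0],
  [[0.37,0.163,0.005],0.002,0],
  [[0.37,0.163,0.005],0.002,0],
  [[0.37,0.163,0.005],0.002,0],
  [[0.37,0.163,0.005],0.002,0],
])

```text
time: 8.45
position: [0.5107, 0.0994, 0.1764]
orientation: [-0.0, 0.54, 0.842, -0.0]
force: [0.2, 0.5, -4.1]
opening: 0.0137
grasp_force: 30.0
```

```bash
python3 - <<'E'
from h import *
move([.51,.101,.1761],np.pi/2+.433)
a=camera('top');b=camera('side');np.save('top2.npy',a);np.save('side2.npy',b)
u=cv2.resize(a[120:205,140:240],None,fx=6,fy=6,interpolation=cv2.INTER_CUBIC)
c=tuple(int(v) for v in 0*np.arange(2))
v=cv2.resize(b[130:230,225:340],None,fx=6,fy=6,interpolation=cv2.INTER_CUBIC)
cv2.imwrite('pics/t2.png',u);cv2.imwrite('pics/s2.png',v)
E
```

```text
shift [0.015 0.    0.002] turn -0.003 yaw 2.0016348023648263 t 8.45
```

View pics/t2.png

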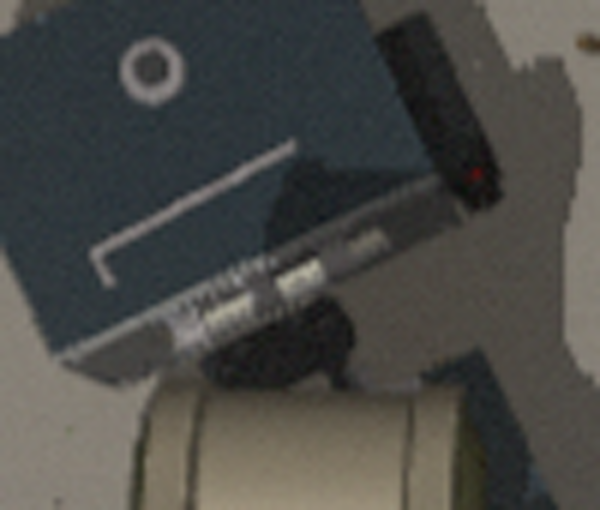

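View pics/s2.png

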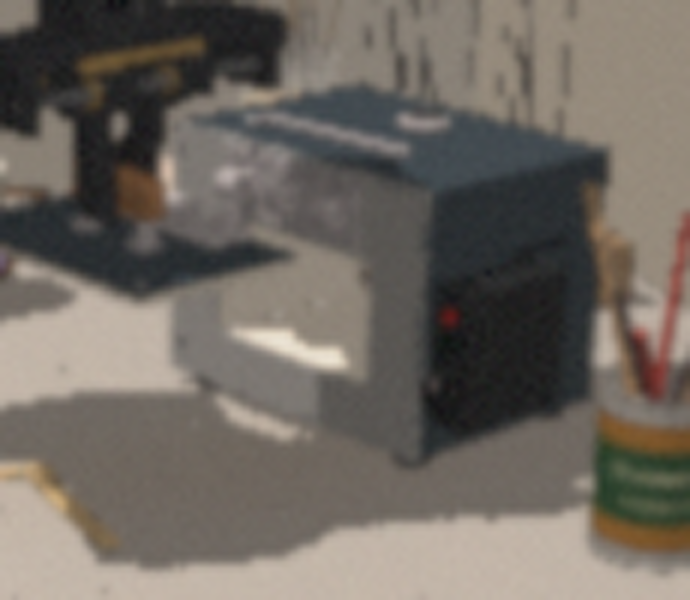

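The top view shows the oven knuckles and gaps unobstructed, at about (185,330) to (325,275), but the wrist hides the flap. The side view shows the flap level in front of the oven, with sheet corners at (290,257) and (138,297). I'll check those numerically, along with the knuckle profile.

```bash
python3 - <<'E'
from fit import *
p=np.array([.70592,.19173,.433])
im=gaussian_filter(np.load('top.npy').astype(float).sum(2)/3,.5)
ys=np.arange(-.066,.0661,.004);print('y  ',(ys*1e3).astype(int))
for lx,z in((-.099,.145),(-.095,.151),(-.091,.153),(-.087,.153)):
    u=proj('top',T(p,[(lx,y,z) for y in ys]));print(lx,map_coordinates(im,[u[:,1],u[:,0]],order=1).astype(int))
s,r=st();M=r.as_matrix();tcp=s['position'];z0=tcp[2]-.0426
d=.0021
def F(L): L=np.array(L,float);yw=np.arctan2(M[1,0],M[0,0])-np.pi/2;o=tcp[:2]+d*M[:2,0];return T([o[0],o[1],yw],L+[0,0,z0])
q=proj('side',F([(.055,-.085,.013),(-.055,-.085,.013),(-.055,.085,.013),(.055,-.085,.011)]));print(((q-[225,130]+.5)*6-.5).round(1))
q=proj('side',F([(.007,-.035,.052),(-.007,-.035,.052),(.007,-.035,.028),(-.007,-.035,.028)]));print('handle end',((q-[225,130]+.5)*6-.5).round(1))
H=T(p,[(-.091,0,.145)])[0];Ft=T(p,[(-.156,0,0)])[0];print('H',H,'handle target',Ft)
pr=np.array([Ft[0],Ft[1],.1761])-np.r_[d*M[:2,0],0];print('final tcp',pr)
move(pr-np.r_[.03*M[:2,1],0],np.pi/2+.433); move(pr,np.pi/2+.433)
# oven corners in side view
q=proj('side',T(p,[(-.08,-.105,.17),(-.08,.105,.17),(.08,-.105,.17)]));print('oven roof side',((q-[225,130]+.5)*6-.5).round(1))
E
```

```text
y   [-66 -62 -57 -53 -49 -45 -41 -37 -33 -29 -25 -21 -17 -13  -9  -5  -1   2
   6  10  14  18  22  26  30  34  38  42  46  50  54  58  62  66]
-0.099 [ 84  89  87  88  85  89  96  92  91  83  86  89  87  92  91  95 101 100
  97  90  92  87  89  86  83  97  97  98  96  87  83  74  79  73]
-0.095 [ 99 102 112 116 108 111 127 124 119 113 116 114 112 117 112 115 129 127
 123 116 109 108 108 109 111 116 130 129 119  98  72  68  69  63]
-0.091 [119 142 153 155 137 127 137 135 134 137 151 141 136 143 136 134 138 137
 140 144 147 142 143 141 132 134 136 140 124  87  66  66  68  68]
-0.087 [111 145 146 138 127 124 123 125 120 132 135 132 132 125 120 120 126 124
 128 126 123 122 130 118 119 116 124 122 117  81  66  64  67  68]
[[296.4 253.3]
 [139.1 294.3]
 [-58.9 219.3]
 [296.3 256.9]]
handle end [[167.8 178.1]
 [147.7 182.6]
 [167.3 221.5]
 [147.4 226.3]]
H [0.62331829 0.15354678 0.145     ] handle target [0.56431708 0.12627305 0.        ]
final tcp [0.56519375 0.12436479 0.1761    ]
shift [0.001 0.249 0.003] turn -0.003 yaw 2.0014469350398905 t 8.55
shift [0.001 0.499 0.003] turn -0.003 yaw 2.0014469350398905 t 8.55
oven roof side [[429.5 193.4]
 [176.1 119.2]
 [614.5 146.8]]
```

Call:
step_arm([
  [[0,0.06,0.003],0,0],
  [[0,0.14,0.003],0,0],
  [[0,0.22,0.003],-0.003,0],
  [[0,0.28,0.003],-0.003,0],
  [[0,0.3,0.003],-0.003,0],
  [[0,0.3,0.003],-0.003,0],
  [[0,0.3,0.003],-0.003,0],
])

```text
time: 9.25
position: [0.5434, 0.1149, 0.176]
orientation: [-0.0, 0.538, 0.843, -0.0]
force: [-0.4, -1.1, -3.4]
opening: 0.014
grasp_force: 30.0
```

```bash
python3 - <<'E'
from fit import *
b=camera('side');np.save('side3.npy',b)
g=gaussian_filter(b.astype(float).sum(2)/3,.5)
p=np.array([.70592,.19173,.433])
s,r=st();M=r.as_matrix();tcp=s['position'];print(tcp,s['force'])
o=tcp[:2]+.0021*M[:2,0];fp=[o[0],o[1],np.arctan2(M[1,0],M[0,0])-np.pi/2];z0=tcp[2]-.0426
def prof(name,P,P2):
    a=proj('side',P);k=np.arange(-3,3.01,.25);I=np.mean([map_coordinates(g,[a[:,1]+e,a[:,0]],order=3) for e in [0]],0)
    A=np.array([map_coordinates(g,[a[:,1]+e,a[:,0]],order=3) for e in k]).mean(1)
    sc=(proj('side',P2)-a)[:,1].mean();print(name,'px per mm up',sc.round(3),a.mean(0).round(1));print(A.astype(int))
xs=np.linspace(-.045,.035,30)
for z in(.013,.010): prof('sheet z%g'%z,T(fp,[(x,-.085,z+z0) for x in xs]),T(fp,[(x,-.085,z+z0+.001) for x in xs]))
for z in(.17,): prof('oven front top',T(p,[(-.08,y,z) for y in np.linspace(-.1,-.06,20)]),T(p,[(-.08,y,z+.001) for y in np.linspace(-.1,-.06,20)]))
prof('oven side top',T(p,[(x,-.105,.17) for x in np.linspace(-.07,.07,20)]),T(p,[(x,-.105,.171) for x in np.linspace(-.07,.07,20)]))
a=proj('side',T(p,[(-.091,0,.145)]))[0].astype(int);x,y=a;print(a)
cv2.imwrite('pics/s3.png',cv2.resize(b[y-28:y+32,x-45:x+40],None,fx=9,fy=9,interpolation=cv2.INTER_CUBIC))
E
```

```text
[0.54333411 0.11486669 0.17607497] [-0.63763361  0.34656629 -4.49285279]
sheet z0.013 px per mm up -0.301 [268.4 173.3]
[ 50  49  49  48  48  49  50  52  54  58  62  68  74  81  89  96 103 110
 115 119 122 124 125 127 128]
sheet z0.01 px per mm up -0.301 [268.4 174.2]
[ 48  49  50  51  53  56  60  65  71  78  85  93 100 107 113 117 120 123
 125 126 127 128 129 129 129]
oven front top px per mm up -0.29 [290.7 160.2]
[46 46 46 47 48 49 51 54 57 61 65 68 72 74 76 78 80 81 82 83 83 84 84 85
 85]
oven side top px per mm up -0.284 [312.  157.8]
[84 83 81 80 79 77 75 74 71 69 66 64 61 58 55 53 51 50 48 48 47 47 47 47
 47]
[271 162]
```

View pics/s3.png

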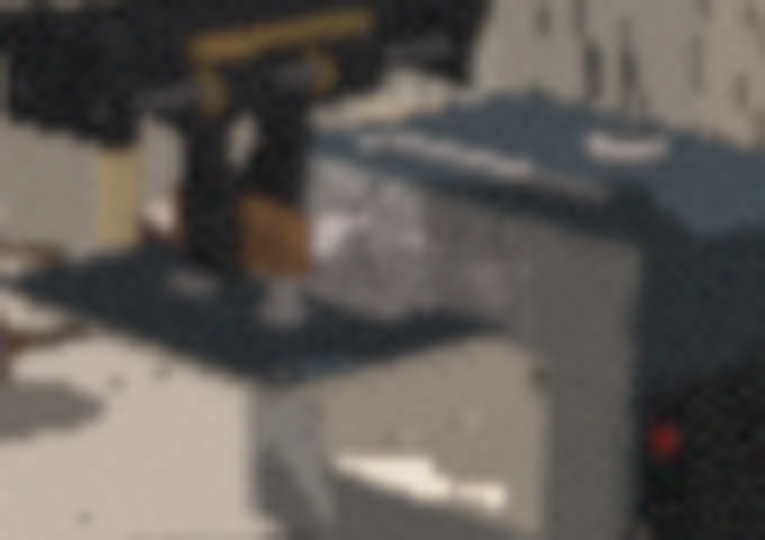

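The side crop shows the flap level, with the handle at (275,232) and the hinge edge at the leaf. Sheet and oven edges sit about the same amount (0.4–0.5 px) above prediction, so the relative height is right. Moving in slowly.

Call:
step_arm([
  [[0,0.02,0],0,0],
  [[0,0.04,0],0,0],
  [[0,0.06,0],0,0],
  [[0,0.08,0],0,0],
  [[0,0.08,0],0,0],
  [[0,0.08,0],0,0],
])

```text
time: 9.9
position: [0.5523, 0.119, 0.176]
orientation: [-0.0, 0.538, 0.843, -0.0]
force: [-0.4, 0.3, -3.4]
opening: 0.0133
grasp_force: 30.0
```

```bash
python3 -c "
from h import *
print(st()[0]['force'],st()[0]['moment'])
move([.5652,.1244,.1761],np.pi/2+.433)"
```

```text
[-0.44094006  0.29803195 -3.40033735] [-0.07802646  0.05717275  0.00544811]
shift [-0.004  0.117 -0.001] turn 0.001 yaw 2.004934901683375 t 9.9
```

Call:
step_arm([
  [[0,0.01,0],0,0],
  [[0,0.02,0],0,0],
  [[0,0.03,0],0,0],
  [[0,0.03,0],0,0],
])

```text
time: 10.3
position: [0.5557, 0.1205, 0.1761]
orientation: [0.0, 0.538, 0.843, 0.0]
force: [0.4, 0.3, -3.9]
opening: 0.0137
grasp_force: 30.0
```

Call:
step_arm([
  [[0,0.01,0],0,0],
  [[0,0.02,0],0,0],
  [[0,0.03,0],0,0],
  [[0,0.03,0],0,0],
])

```text
time: 10.7
position: [0.559, 0.122, 0.1761]
orientation: [0.0, 0.538, 0.843, 0.0]
force: [0.2, -0.5, -4.6]
opening: 0.0137
grasp_force: 30.0
```

```bash
python3 -c "
from h import *
print(st()[0]['force'],st()[0]['moment'])
move([.5652,.1244,.1761],np.pi/2+.433)"
```

```text
[ 0.23471516 -0.53822861 -4.58863162] [-0.0708638   0.08808116  0.01634559]
shift [-0.004  0.056 -0.   ] turn 0.001 yaw 2.0049305335144583 t 10.7
```

Call:
step_arm([
  [[0,0.01,0],0,0],
  [[0,0.02,0],0,0],
  [[0,0.03,0],0,0],
  [[0,0.03,0],0,0],
])

```text
time: 11.1
position: [0.5622, 0.1235, 0.1761]
orientation: [0.0, 0.538, 0.843, 0.0]
force: [-1.5, 0.4, -3.2]
opening: 0.0137
grasp_force: 30.0
```

Call:
step_arm([
  [[0,0.006,0],0,0],
  [[0,0.012,0],0,0],
  [[0,0.012,0],0,0],
  [[0,0.012,0],0,0],
])

```text
time: 11.5
position: [0.5634, 0.1241, 0.1761]
orientation: [-0.0, 0.538, 0.843, -0.0]
force: [-0.3, 1.0, -4.1]
opening: 0.0132
grasp_force: 30.0
```

Call:
step_arm([
  [[0,0.004,0],0,0],
  [[0,0.008,0],0,0],
  [[0,0.008,0],0,0],
  [[0,0.008,0],0,0],
])

```text
time: 11.9
position: [0.5642, 0.1245, 0.1761]
orientation: [-0.0, 0.538, 0.843, -0.0]
force: [-0.4, 0.2, -4.3]
opening: 0.0136
grasp_force: 30.0
```

```bash
python3 -c "
from h import *
s,r=st();print(r.inv().apply(s['force']),s['moment'])
move([.5652,.1244,.1761],np.pi/2+.433)"
```

```text
[ 0.32811001 -0.25895778  4.33997966] [-0.06692593  0.04043503  0.04300962]
shift [-0.004  0.007 -0.   ] turn 0.001 yaw 2.004816419067854 t 11.9
```

Call:
step_arm([
  [[0,0.004,0],0,0],
  [[0,0.007,0],0,0],
  [[0,0.007,0],0,0],
  [[0,0.007,0],0,0],
])

```text
time: 12.3
position: [0.5645, 0.1246, 0.1761]
orientation: [-0.0, 0.538, 0.843, -0.001]
force: [-3.6, -2.3, -1.6]
opening: 0.0136
grasp_force: 30.0
```

Call:
step_arm([
  [[0,0.004,0],0,0],
  [[0,0.004,0],0,0],
  [[0,0.004,0],0,0],
])

```text
time: 12.6
position: [0.5645, 0.1246, 0.1761]
orientation: [-0.001, 0.538, 0.843, -0.001]
force: [-6.2, -2.7, 0.7]
opening: 0.0134
grasp_force: 30.0
```

Call:
step_arm([
  [[0,0.004,0],0,0],
  [[0,0.004,0],0,0],
  [[0,0.004,0],0,0],
])

```text
time: 12.9
position: [0.5645, 0.1246, 0.1761]
orientation: [-0.001, 0.538, 0.843, -0.002]
force: [-9.2, -4.7, 0.1]
opening: 0.0135
grasp_force: 30.0
```

```bash
python3 -c "
from h import *
s,r=st();print(r.inv().apply(s['force']),s['moment'])
move([.5652,.1244,.1761],np.pi/2+.433)"
```

```text
[ -0.42374117 -10.29057294  -0.0447187 ] [-0.83711021  1.32024457 -0.0112651 ]
shift [-0.004  0.004 -0.   ] turn 0.001 yaw 2.004790481924536 t 12.9
```

Firm, symmetric contact, with no yaw moment, which fits the leaf 1 mm past the axis. I'll back off to about 1 mm before contact.

Call:
step_arm([
  [[0,-0.01,0],0,0],
  [[0,-0.02,0],0,0],
  [[0,-0.02,0],0,0],
  [[0,-0.02,0],0,0],
  [[0,-0.02,0],0,0],
])

```text
time: 13.4
position: [0.5639, 0.1243, 0.1761]
orientation: [0.0, 0.538, 0.843, 0.0]
force: [-0.2, 0.4, -4.1]
opening: 0.0135
grasp_force: 30.0
```

```bash
python3 - <<'E'
from fit import *
s,r=st();print(s['position'],r.inv().apply(s['force']),s['moment'],s['opening'],r.as_matrix()[:,2]);move([.5652,.1244,.1761],np.pi/2+.433)
b=camera('side');g=gaussian_filter(b.astype(float).sum(2)/3,.5)
M=r.as_matrix();tcp=s['position']
o=tcp[:2]+.0021*M[:2,0];fp=[o[0],o[1],np.arctan2(M[1,0],M[0,0])-np.pi/2];z0=tcp[2]-.0426
# height offset of sheet -y lower edge at stations along x, against prediction, px and mm
for x0,x1 in((-.053,-.03),(-.03,-.01),(-.01,.01),(.01,.03),(.03,.05)):
    P=T(fp,[(x,-.085,.010+z0) for x in np.linspace(x0,x1,12)]);a=proj('side',P);k=np.arange(-3,3.01,.1)
    A=np.array([map_coordinates(g,[a[:,1]+e,a[:,0]],order=3) for e in k]).mean(1)
    print(x0,'edge px',k[np.gradient(A).argmax()].round(1),A[[0,-1]].astype(int))
x,y=proj('side',[(.623,.1535,.145)])[0].astype(int)
cv2.imwrite('pics/s4.png',cv2.resize(b[y-28:y+32,x-45:x+40],None,fx=9,fy=9,interpolation=cv2.INTER_CUBIC))
E
```

```text
[0.56387262 0.12431458 0.1760585 ] [ 4.28898807e-01 -1.28629436e-04  4.06767295e+00] [-0.05287574  0.03299946  0.02734961] 0.013502446963968366 [ 2.44864932e-04  1.20385094e-04 -9.99999963e-01]
shift [-0.004  0.01  -0.   ] turn 0.001 yaw 2.0049087578868767 t 13.4
-0.053 edge px -0.1 [ 56 132]
-0.03 edge px -0.4 [ 47 132]
-0.01 edge px -0.5 [ 46 131]
0.01 edge px -0.4 [ 48 132]
0.03 edge px -0.2 [ 73 116]
```

View pics/s4.png

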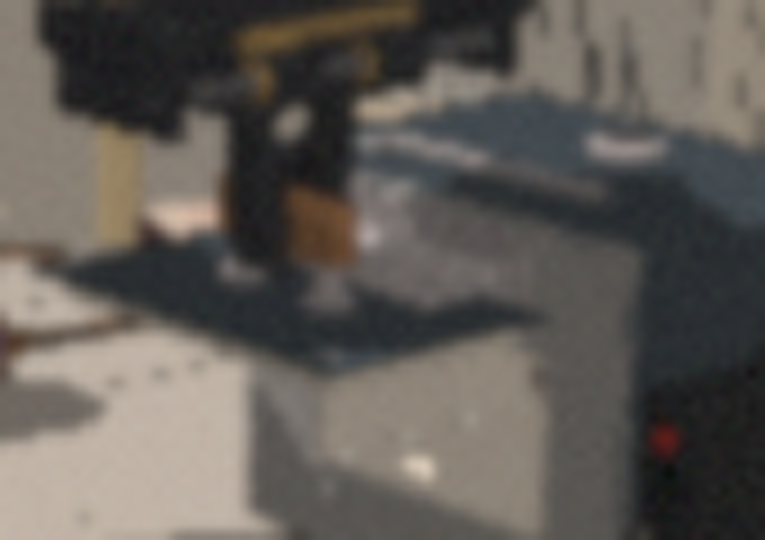

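The side crop shows the flap level at the leaf, with its handle at (320,222) held between the fingers. Its edge height matches the oven's vertical offset, and nothing but the flap's own weight shows on the force reading. Handing in.

```bash
python3 -c "
from rig import ticket
print(ticket.job_done())"
```

```text
the job is handed in; nothing more can be done
None
```

I handed the job in with the flap held level by its handle and its hinge axis on the oven's, by my estimate within about 1 mm fore and aft and in height. The gripper shows no load beyond the flap's own weight; the hand-in returned no verdict.

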